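# Set the photometer's filter selector and load the check standard

## Task

Get the photometer ready for its green-filter check: pull up the sprung selector knob, turn it from parked into the green band and let its key snap fully down into the notch in that band, feeling for the notch without forcing the key against the teeth and without hauling the knob against its upper stop. Then take the vial with the green cap from the rack and lower it gently, upright and fully home, into the sample well; leave the other vials in the rack and everything else where it is.

Things in the scene. Friction and masses are not known exactly. Their poses are not given: they have to be found in the camera images.
- photometer: Filter photometer, fixed: white, 270 mm wide (y), 235 mm deep (x), flat deck 75 mm above the bench, sloping teal front panel on its -x side, which faces the robot at yaw 0. Origin: centre of the underside of the main housing, z up. Selector axis at (-5, +72) mm, sample well at (-5, -78) mm in this frame.
- index_ring: Steel index ring round the foot of the selector, fixed: 68 mm across, 10.3 mm high, teeth between radii 22 and 34 mm. One wide parking slot (0.445 rad to either side of its middle, shifted with the notches) and four notches 7 mm wide take the knob's 5 mm key. Origin: on the selector's axis at deck height, axes as the photometer's; a notch at turn angle a lies in direction (-cos a, -sin a).
- green_mark (a point): Middle of the green band painted on the deck round the ring (radii 38 to 45 mm), at turn +0.98 rad. Bands 0.72 rad wide: green +0.98, yellow +1.78, blue -0.98, red -1.78; black (parked) within 0.55 of 0. Each colour has one notch, somewhere in its band: all lie the same angle, up to 0.27 rad either way, from the band's middle. Service trims it and it is not reported: feel for it.
- knob_grip (a point): On the axis of the black selector knob at the height to grip it: 36 mm above the deck when the knob is down. The knob's upright bar is 46 mm long (point x), 14 mm thick (point y), and reaches from 12 to 46 mm above the deck; under it is a hub 39 mm across. Grip the bar across its thickness from above.
- selector_knob: The knob (bar, hub and brass key) as one part. Origin on its axis, at deck height when down; x along the bar. The square 5 mm brass key sticks out of the hub along -x to 38 mm from the axis; it is the pointer and drops into the ring's notches.
- selector_lift (a joint): How far the knob is pulled up, m: 0 fully down, at least 0.0083 for the key to clear the teeth, 0.013 the hard upper stop (a washer of the index ring inside the knob). With the key resting on top of a tooth it reads about 0.008. A spring pulls the knob down with 4 N when down, 7 N when clear, 9 N at the stop; let go, it snaps down by itself.
- selector_turn (a joint): Angle of the knob, rad: 0 with the key towards the photometer's front (-x), positive anticlockwise from above, limits -2.2 and 2.2. It starts near 0 in the parking slot, too wide to tell where the notches are. In a notch the key has 0.035 rad of play each way. It turns freely when clear; with the key on the teeth it drags lightly, under 0.1 N m.
- well (a point): Centre of the floor of the round sample well (black surround): 26 mm in diameter, chamfered rim, 34 mm deep below the deck, vertical.
- green_vial: Sealed check standard of solid coloured glass with a green cap: 24 mm in diameter, 72 mm tall, about 50 g, tapered foot; the cap, 25 mm in diameter, is its top 22 mm. Origin: centre of its underside, z up its axis. It stands in any one of the rack's four places.
- green_vial_cap (a point): Centre of the green cap, 61 mm above the underside of the green vial: the height to grip it.
- vial_rack: White vial rack with blue end plates, fixed: 64 mm (x) by 192 mm (y); block 36 mm high, end plates 50 mm. Four round holes 26 mm wide, 30 mm deep, in a row at y = -63, -21, +21, +63 mm. Origin: centre of the underside. The vials stand 42 mm proud of the block and 42 mm apart: close on a cap along the rack's x, across the row.
- beaker: Bystander: empty glass beaker 72 mm wide, 98 mm high. Origin: centre of the underside.
- conical_flask: Bystander: conical glass flask, 84 mm wide at the foot, 134 mm high. Origin: centre of the underside.
- wash_bottle: Bystander: white wash bottle with red cap and spout, 64 mm wide, 168 mm high. Origin: centre of the underside.
- funnel: Bystander: white filter funnel standing on its mouth, 76 mm wide, 100 mm high. Origin: centre of the underside.
- balance: Bystander: compact white balance, 250 by 190 mm, 54 mm high, fixed. Origin: centre of the underside.
- blue_vial: Bystander: check standard like the green one but with a blue cap; stays in the rack.
- yellow_vial: Bystander: check standard like the green one but with a yellow cap; stays in the rack.
- red_vial: Bystander: check standard like the green one but with a red cap; stays in the rack.

How it is judged:
By the outcome, as a careful person would: the job done as asked, in the order asked, and still so for the second after the job is handed in, with the robot touching nothing.
It also fails if it takes over 67 s, if anything falls off the work surface, if the arm or the gripper's body presses on something with over 40 N, if the wrist force passes 120 N, or if a joint passes its speed limit or range.

## Robot

A 6-joint arm with a two-finger parallel gripper is mounted at the origin on the work surface. World frame = base frame: x ahead of the robot, y to its left, z up, the work surface at z = 0. Lengths are in m, angles in rad, forces in N, time in s.
With the tool pointing down it reaches from about 0.35 to 0.925 m from the base axis. Payload 6.4 kg.
Tool frame: the origin (TCP) lies on the centre line of the jaws, within the pads' length; the fingertips stand 14 mm ahead of it and the grasp point (between the pads) lies 5 mm behind it; z points along the fingers, y is the direction in which the jaws open and shut (so a half turn about z gives the same grasp; the last joint's range is limited). The gripper opens to 94 mm and grips with 3 to 60 N. Pads are 16 mm wide; open, the fingers measure 119 mm over their backs; the gripper's body (75 mm by 177 mm) begins 78 mm behind the grasp point.
Start: joints at [-1.387, 0.245, 1.558, -0, 1.339, -0.174], TCP at [0.228, -0.609, 0.219] pointing down, gripper open.
Joint ranges: [-3.13, 3.13], [-1.02, 2.26], [0.13, 2.54], [-0.95, 4.09], [0.21, 2.88], [-2.74, 2.74]. Speed limits (rad/s): [2.57, 2.57, 3.14, 3.14, 3.14, 3.14].

## Interface

Orientations are given as a unit quaternion [w, x, y, z].
In Python, from station import get_state, get_image, sign_off, find_in, masks_of gives the robot as it stands.
- The arm moves only by the tool carry_out, never from a script. Its argument "deltas" is a list that holds one entry, the list of rows, each a list of 7 numbers: the turn, a rotation vector about the tool's x, y, z in rad, then the shift along the tool's x, y, z in mm, then the finger opening in mm, from 0 to 94. In form: [[[wx, wy, wz, dx, dy, dz, fingers], ...]]. A call has 1 to 8 rows; each row shifts and turns the commanded pose from where the row before left it, along the tool's axes as they then stand; what a row does not reach is not made up. A row lasts 1/8 s, in which the tool goes at most 62.5 mm and 10.7 degrees, less where a joint would pass 70% of its speed; a pose out of reach is approached as far as the arm can. A call is refused whole if a number of a shift passes 62.5 or a number of a turn 0.188, either way. A call with a gripper value outside its range is refused whole. The fingers move at their own pace and stop on an object; the grip force is fixed at half the most. Time passes only in rows, so rows that do not move let the fingers close. It gives the time, the measured TCP pose, the force and the opening at its end, in the units of the state.
- get_state(): the state, without advancing time (a new reading comes with each control period).
- get_image(name): name is "scene" or "top"; returns a dict with "color" (480x640x3 uint8, red, green, blue), "fx", "fy", "cx", "cy" (pixels), "k1" (the pictures are not rectified: a ray, as slopes to the right and down, at radius r is drawn at 1 + k1 r^2 times it, then the intrinsics apply), "cam_to_world" (4x4, takes a point from camera to world coordinates). Camera axes: x right, y down, z forward; pixel columns grow to the right and rows downward; lengths in m; the calibration is good to about 2 mm. A picture is of the moment at which its call begins. There is no depth.
- sign_off(): hands the job in, once; it reports no verdict.
Trained networks look in a picture, given as the dict that the camera call returned (one of the last four; its "shot" number tells which), for a name from the list of things; names that differ only in an ending like _2 or _b are one class to them, and where a whole thing is asked for, a point or a joint stands for the part that bears it (a point fixed in the world has none). Each returns a list of dicts, best first, with "confidence" (0 to 1); they miss things now and then, are a little off and sometimes report something else, mostly with a low value. They report only what shows in the picture. A call takes as long as a camera call.
- find_in(picture, query): "rect" ([centre column, centre row, width, height] as shares, 0 to 1, of the picture: columns of its width, rows of its height, round what is visible of it).
- masks_of(picture, query): "region" (480x640 bool, what is visible of it) and "rect" ([centre column, centre row, width, height] as shares, 0 to 1, of the picture: columns of its width, rows of its height, round what is visible of it).
The state is a dict: "time": time; "joint_pos": joint angles; "joint_vel": joint speeds; "tau": joint torques, N m; "eef_pos": TCP position; "ee_rot": TCP orientation; "wrist_force": force on the tool from outside, world axes, zero at the start; "ft_torque": the same for the moment, N m; "opening": finger opening in m.
Only numpy, scipy, OpenCV 4.12 (cv2) and the standard library are available. Lean on these libraries where they do the work, as an engineer would, in place of code of your own. Each camera call takes 0.05 s, during which the arm holds its last target. There are 200 camera calls.

## Working session

There is one attempt and no reset: what is moved stays moved. The work goes in short steps, Python scripts to look and compute and a tool call to move; the robot and the scene stay as the last step left them, time stands still between calls to the robot, and variables do not carry over. Pictures are saved under pics/ and viewed, about 8 in all and at most 12, crops included, and the job is handed in when it is done.

Besides the shell and the picture viewer there is one more tool, called after "Call:" as name([rows], argument=value, ...), one row to a line, values as JSON. carry_out: Moves the arm, as the interface text tells. Its arguments: {"type":"object","properties":{"deltas":{"type":"array","items":{"type":"array","items":{"type":"array","items":{"type":"number"}}}}},"required":["deltas"]}

```bash
ls; mkdir -p pics; cat > h.py <<'E'
import numpy as np, cv2
from station import *
def ray(im,u,v):
    x=(u-im["cx"])/im["fx"]; y=(v-im["cy"])/im["fy"]; k=im["k1"]
    rd=np.hypot(x,y); r=rd
    for _ in range(30): r=rd/(1+k*r*r)
    s=r/rd if rd>0 else 1
    T=np.array(im["cam_to_world"]); d=T[:3,:3]@np.array([x*s,y*s,1]); return T[:3,3],d
def atz(im,u,v,z):
    o,d=ray(im,u,v); return o+d*(z-o[2])/d[2]
def proj(im,p):
    T=np.array(im["cam_to_world"]); c=T[:3,:3].T@(np.asarray(p,float)-T[:3,3]); x,y=c[:2]/c[2]
    f=1+im["k1"]*(x*x+y*y); return im["fx"]*x*f+im["cx"], im["fy"]*y*f+im["cy"]
def cen(m):
    v,u=np.nonzero(m); return u.mean(),v.mean()
def save(im,n): cv2.imwrite("pics/"+n,im["color"][:,:,::-1])
E
python3 - <<'E'
from h import *
for n in("top","scene"):
    im=get_image(n); save(im,n+"1.png"); print(n,np.round(im["cam_to_world"],3).tolist(),im["fx"],im["k1"])
    for q in("photometer","index_ring","selector_knob","green_vial","blue_vial","vial_rack"):
        for r in masks_of(im,q)[:2]:
            print(q,round(r["confidence"],2),np.round(cen(r["region"]),1),np.round(np.array(r["rect"])*[640,480,640,480],1))
print(get_state())
E
```

```text
pics
top [[-0.015, -0.981, 0.192, 0.271], [-1.0, 0.014, -0.007, 0.012], [0.004, -0.192, -0.981, 1.688], [0.0, 0.0, 0.0, 1.0]] 510.65824233468084 -0.061817347882124826
photometer 0.87 [305.  257.5] [306.2 257.5  92.4  81.4]
index_ring 0.71 [284.4 246.6] [285.9 247.   18.6  17.5]
index_ring 0.16 [382.5 258.3] [384.1 258.2   6.9  10.8]
green_vial 0.41 [383.1 258.5] [385.4 257.8   6.2   8.6]
blue_vial 0.61 [395.  262.5] [395.8 264.3   6.9   7.2]
vial_rack 0.91 [399.4 268.1] [400.9 266.3  61.   36.5]
scene [[-0.227, 0.646, -0.728, 1.558], [0.974, 0.14, -0.179, 0.229], [-0.014, -0.75, -0.661, 0.958], [0.0, 0.0, 0.0, 1.0]] 512.6254392392418 -0.13386234143090903
photometer 0.93 [333.  248.7] [335.  254.2 128.5  93. ]
photometer 0.53 [159.6 224.9] [162.5 221.3  23.4  33.3]
selector_knob 0.67 [332.9 248.8] [331.8 252.6 125.5  91.6]
selector_knob 0.52 [360.5 238.9] [361.  234.2  18.   22.4]
green_vial 0.73 [234.7 218. ] [236.  216.7  11.9  13.8]
green_vial 0.46 [246.8 222.9] [248.3 223.9   8.3  13.6]
{'time': 0.7, 'joint_pos': array([-1.38710739e+00,  2.45088669e-01,  1.55777749e+00,  3.32587083e-05,
        1.33869894e+00, -1.74082909e-01]), 'joint_vel': array([ 0.00169755,  0.00052467,  0.00021619, -0.00022974,  0.00088362,
        0.00071888]), 'tau': array([ 1.61775383e-04, -4.15728199e+01, -3.14810908e+01,  6.84947404e-02,
        2.87775148e-02, -1.04329720e-05]), 'eef_pos': array([ 0.22765067, -0.60885585,  0.21947463]), 'ee_rot': array([1.37014053e-05, 9.84043216e-01, 1.77929619e-01, 1.62495042e-05]), 'wrist_force': array([ 1.10396419,  0.45026607, -0.28424927]), 'ft_torque': array([ 0.00620733, -0.05502133, -0.01181406]), 'opening': 0.09391728130818368}
```

```bash
python3 - <<'E'
import cv2
a=cv2.imread("pics/top1.png")[200:320,240:440]; b=cv2.imread("pics/scene1.png")[180:320,200:420]
cv2.imwrite("pics/t1c.png",cv2.resize(a,None,fx=4,fy=4,interpolation=cv2.INTER_CUBIC))
cv2.imwrite("pics/s1c.png",cv2.resize(b,None,fx=3.6,fy=3.6,interpolation=cv2.INTER_CUBIC))
E
```

```text
(no output)
```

View pics/t1c.png

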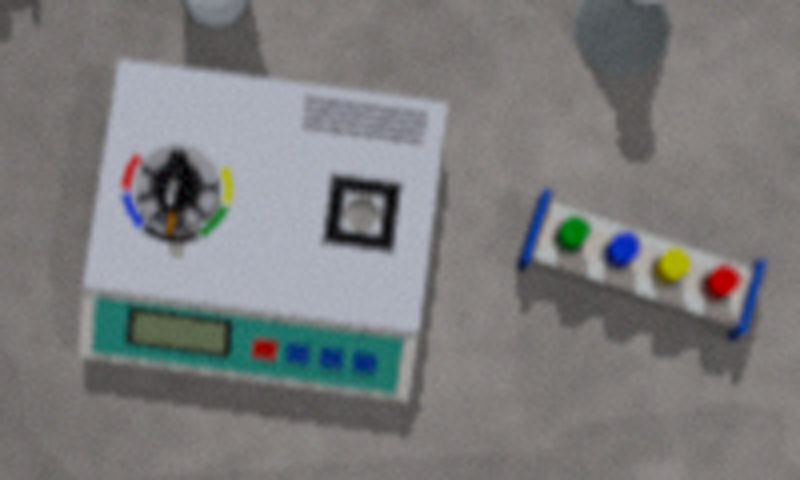

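View pics/s1c.png

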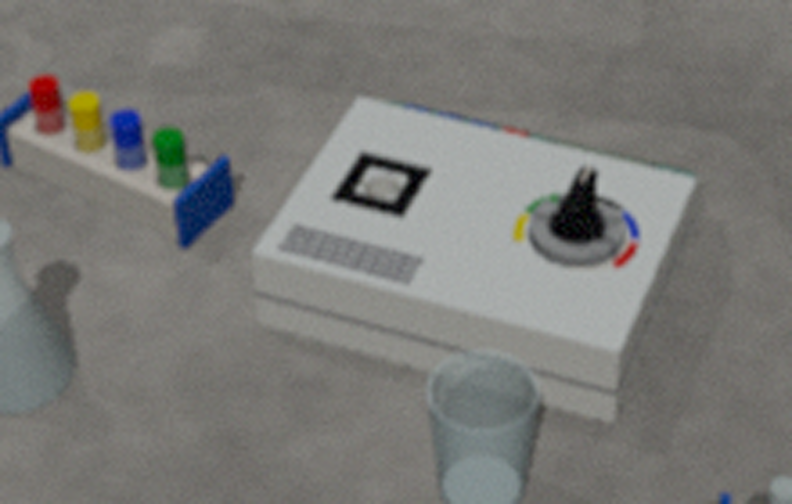

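```bash
cat > fit.py <<'E'
from h import *
from scipy.optimize import least_squares
from scipy import ndimage as nd
def colorcen(img,box,kind,blobs=False):
    x0,y0,x1,y1=box; c=img[y0:y1,x0:x1].astype(float); R,G,B=c[...,0],c[...,1],c[...,2]
    w={"red":R-np.maximum(G,B),"green":G-np.maximum(R,B),"blue":B-np.maximum(R,G)-8,"yellow":np.minimum(R,G)-B,"dark":110-c.max(2)}[kind]
    w=np.clip(w-15,0,60); w[w<0.3*w.max()]=0
    l,n=nd.label(w>0,np.ones((3,3))); s=nd.sum(w,l,range(1,n+1)); k=1+np.argmax(s); w=w*(l==k)
    v,u=np.mgrid[y0:y1,x0:x1]; return (u*w).sum()/w.sum(),(v*w).sum()/w.sum(),(w>0).sum()
R=41.5e-3
ang=dict(red=-1.78,blue=-.98,green=.98,yellow=1.78)
def bandpt(a):
    k=np.sinc(.36/np.pi); return np.array([-5e-3-R*k*np.cos(a),72e-3-R*k*np.sin(a),.075])
def W(p,q): c,s=np.cos(p[2]),np.sin(p[2]); return np.array([p[0]+c*q[0]-s*q[1],p[1]+s*q[0]+c*q[1],q[2]])
E
python3 - <<'E'
from fit import *
import cv2
ims={"top":get_image("top"),"scene":get_image("scene")}
tb=lambda x0,y0,x1,y1:(240+x0//4,200+y0//4,240+x1//4,200+y1//4)
sb=lambda x0,y0,x1,y1:tuple(int(round(v)) for v in(200+x0/3.6,180+y0/3.6,200+x1/3.6,180+y1/3.6))
obs=[]
def add(n,box,kind,pt):
    r=colorcen(ims[n]["color"],box,kind); obs.append((n,np.array(r[:2]),pt,kind)); 
T={"red":(112,145,150,195),"blue":(112,188,150,235),"green":(195,200,235,245),"yellow":(212,160,242,208)}
S={"yellow":(505,205,535,248),"blue":(615,200,648,246),"red":(605,238,645,275)}
for k,b in T.items(): add("top",tb(*b),k,bandpt(ang[k]))
for k,b in S.items(): add("scene",sb(*b),k,bandpt(ang[k]))
add("top",tb(310,160,412,265),"dark",np.array([-.005,-.078,.075]))
add("scene",sb(325,145,440,222),"dark",np.array([-.005,-.078,.075]))
def solve(obs,f,x0):
    r=least_squares(f,x0,x_scale=[.01]*len(x0),loss="soft_l1",f_scale=1); return r.x
def res(p): return np.concatenate([np.array(proj(ims[n],W(p,q)))-uv for n,uv,q,k in obs])
x0=[*atz(ims["top"],310,245,.075)[:2],-.1]
p=solve(obs,res,x0); print("photometer",p)
for (n,uv,q,k),e in zip(obs,res(p).reshape(-1,2)): print(n,k,uv.round(1),e.round(2))
print("knob",W(p,[-.005,.072,0]),"well",W(p,[-.005,-.078,0]))
for n in ims:
    o=[x for x in obs if x[0]==n]
    g=lambda p:np.concatenate([np.array(proj(ims[n],W(p,q)))-uv for _,uv,q,k in o])
    print(n,solve(o,g,x0))
# vials: cap centres z = 6+72-11=67mm
C={"top":{"green":(552,210,598,258),"blue":(602,228,645,272),"yellow":(652,242,694,288),"red":(700,260,744,305)},
"scene":{"red":(28,72,66,118),"yellow":(66,90,106,132),"blue":(106,106,148,150),"green":(150,124,192,166)}}
vo=[]
pos={"green":.063,"blue":.021,"yellow":-.021,"red":-.063}
for n in C:
    for k,b in C[n].items():
        r=colorcen(ims[n]["color"],tb(*b) if n=="top" else sb(*b),k); vo.append((n,np.array(r[:2]),np.array([0,pos[k],.068]),k)); print(n,k,np.round(r,1),atz(ims[n],r[0],r[1],.068).round(4))
f=lambda p:np.concatenate([np.array(proj(ims[n],W(p,q)))-uv for n,uv,q,k in vo])
v=solve(vo,f,[*atz(ims["top"],402,265,.067)[:2],-.3]); print("rack",v,f(v).reshape(-1,2).round(2).tolist()); print("green",W(v,[0,.063,0]))
# key
print(get_state()["time"])
E
```

```text
photometer [ 0.59223918  0.03230085 -0.15097292]
top red [272.1 242.5] [0.37 0.34]
top blue [272.6 252.2] [0.23 0.25]
top green [293.1 254.8] [0.45 0.47]
top yellow [296.4 245.7] [0.44 0.38]
scene yellow [344.1 242.7] [0.09 0.87]
scene blue [375.  242.2] [0.27 0.66]
scene red [373.3 250.5] [0.62 0.71]
top dark [330.1 252.8] [0.27 0.38]
scene dark [305.7 231. ] [0.09 0.56]
knob [0.59812486 0.10423387 0.        ] well [ 0.57556485 -0.04405992  0.        ]
top [ 0.59351671  0.03343409 -0.14932279]
scene [ 0.58963769  0.03113111 -0.15288925]
top green [383.  257.6  48. ] [ 0.5602 -0.214   0.068 ]
top blue [395.6 261.5  55. ] [ 0.5466 -0.2541  0.068 ]
top yellow [407.9 265.8  66. ] [ 0.532  -0.2934  0.068 ]
top red [420.4 269.8  66. ] [ 0.5184 -0.3332  0.068 ]
scene red [212.2 206.1  99. ] [ 0.5172 -0.3335  0.068 ]
scene yellow [223.2 210.6  99. ] [ 0.5297 -0.2949  0.068 ]
scene blue [234.6 215.4  88. ] [ 0.5433 -0.2557  0.068 ]
scene green [246.5 220.1  79. ] [ 0.556  -0.2166  0.068 ]
rack [ 0.53845407 -0.27418808 -0.3370504 ] [[0.23, 0.28], [0.09, 0.36], [0.21, 0.16], [0.16, 0.23], [-0.12, 0.09], [0.07, 0.43], [0.19, 0.52], [0.24, 0.85]]
green [ 0.55928847 -0.21473282  0.        ]
0.8
```

Call:
carry_out([
  [[0,0,0.17,0,0,0,94],[0,0,0.17,0,0,0,94],[0,0,0.169,0,0,0,94],[0,0,0,19.9,-58.5,0,94],[0,0,0,19.9,-58.5,0,94],[0,0,0,19.9,-58.5,0,94],[0,0,0,19.9,-58.5,0,94],[0,0,0,19.9,-58.5,0,94]],
])

```text
time: 1.8
eef_pos: [0.3707, -0.3329, 0.2198]
ee_rot: [0.0, 0.997, -0.076, 0.0]
wrist_force: [1.4, -0.4, -0.6]
opening: 0.0941
```

Call:
carry_out([
  [[0,0,0,19.9,-58.5,0,94],[0,0,0,19.9,-58.5,0,94],[0,0,0,19.9,-58.5,0,94],[0,0,0,19.9,-58.5,0,94],[0,0,0,19.9,-58.5,0,94],[0,0,0,19.9,-58.5,0,94],[0,0,0,19.9,-58.5,0,94],[0,0,0,19.9,-58.5,0,94]],
])

```text
time: 2.8
eef_pos: [0.5987, 0.106, 0.2197]
ee_rot: [0.0, 0.997, -0.075, 0.0]
wrist_force: [0.4, -0.5, 0.5]
opening: 0.0939
```

Call:
carry_out([
  [[0,0,0,-0.3,2,40,70],[0,0,0,0,0,36,70],[0,0,0,0,0,0,70],[0,0,0,0,0,0,70]],
])

```text
time: 3.3
eef_pos: [0.5983, 0.1019, 0.1451]
ee_rot: [-0.0, 0.997, -0.076, 0.001]
wrist_force: [-0.2, -0.2, 0.3]
opening: 0.0699
```

```bash
python3 - <<'E'
from h import *
a=get_image("top"); b=get_image("scene"); save(a,"top2.png"); save(b,"scene2.png")
s=get_state(); print(s["eef_pos"],s["ee_rot"],s["wrist_force"],s["joint_pos"])
out=[]
for im in(a,b):
    u,v=map(int,proj(im,[.598,.104,.11])); c=im["color"][v-35:v+35,u-35:u+35,::-1]
    c=cv2.resize(c,(400,400),interpolation=cv2.INTER_CUBIC)
    for p,col in(([.598,.104,.121],(0,0,255)),([.598,.104,.075],(0,255,0))):
        x,y=proj(im,p); cv2.circle(c,(int((x+.5-u+35)*400/70),int((y+.5-v+35)*400/70)),3,col,-1)
    out.append(c)
cv2.imwrite("pics/k2.png",np.hstack(out))
E
```

```text
[0.59877656 0.10185305 0.14590302] [-1.23247921e-04  9.97128573e-01 -7.57018309e-02  1.95604784e-03] [-0.38595158 -0.439616    1.10049502] [-1.79856026e-02  2.19715437e-01  1.72872899e+00  2.16948111e-05
  1.18922842e+00  1.70435162e+00]
```

View pics/k2.png

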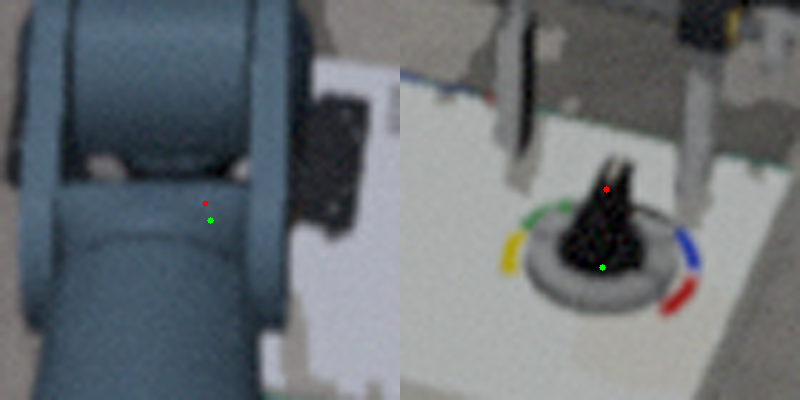

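Call:
carry_out([
  [[0,0,0,0,-2,15,60],[0,0,0,0,0,15,40],[0,0,0,0,0,10,30],[0,0,0,0,0,0,22],[0,0,0,0,0,0,22]],
])

```text
time: 4.03
eef_pos: [0.5979, 0.1041, 0.1036]
ee_rot: [-0.0, 0.997, -0.076, 0.0]
wrist_force: [0.1, -0.9, 0.4]
opening: 0.0238
```

Call:
carry_out([
  [[0,0,0,0,0,0,17],[0,0,0,0,0,0,15],[0,0,0,0,0,0,12],[0,0,0,0,0,0,10],[0,0,0,0,0,0,8]],
])

```text
time: 4.65
eef_pos: [0.5981, 0.1032, 0.1041]
ee_rot: [0.001, 0.997, -0.075, 0.0]
wrist_force: [-0.5, -5.9, 4.0]
opening: 0.0136
```

```bash
python3 -c "
from station import *
s=get_state();print({k:s[k].round(4) if hasattr(s[k],'round') else s[k] for k in s})"
```

```text
{'time': 4.65, 'joint_pos': array([-0.0151,  0.2731,  1.7489, -0.0018,  1.1187,  1.7077]), 'joint_vel': array([ 0.0016,  0.0009, -0.0007,  0.0013, -0.0009,  0.0002]), 'tau': array([ 3.08290e+00, -3.79213e+01, -2.73103e+01,  1.33270e+00,
       -2.69600e-01, -6.90000e-03]), 'eef_pos': array([0.5981, 0.1032, 0.1041]), 'ee_rot': array([ 8.000e-04,  9.971e-01, -7.550e-02,  5.000e-04]), 'wrist_force': array([-0.5002, -5.9149,  4.0242]), 'ft_torque': array([-0.9896,  0.1583,  0.0059]), 'opening': 0.013618907462000843}
```

Call:
carry_out([
  [[0,0,0,0,0.9,0,8],[0,0,0,0,0,0,8],[0,0,0,0,0,0,8]],
])

```text
time: 5.03
eef_pos: [0.598, 0.1031, 0.1041]
ee_rot: [0.0, 0.997, -0.076, 0.001]
wrist_force: [-0.3, -2.9, 5.1]
opening: 0.0139
```

Call:
carry_out([
  [[0,0,0,0,0,-1.5,8],[0,0,0,0,0,-1.5,8],[0,0,0,0,0,-1,8],[0,0,0,0,0,0,8],[0,0,0,0,0,0,8]],
])

```text
time: 5.65
eef_pos: [0.5979, 0.1031, 0.1061]
ee_rot: [-0.0, 0.997, -0.076, 0.001]
wrist_force: [5.7, -3.6, -6.0]
opening: 0.0139
```

Call:
carry_out([
  [[0,0,0,0,0,-1.5,8],[0,0,0,0,0,-1.5,8],[0,0,0,0,0,-1.5,8],[0,0,0,0,0,-1,8],[0,0,0,0,0,0,8],[0,0,0,0,0,0,8]],
])

```text
time: 6.4
eef_pos: [0.5979, 0.1031, 0.1112]
ee_rot: [-0.0, 0.997, -0.076, 0.001]
wrist_force: [5.9, -2.7, -7.3]
opening: 0.014
```

Call:
carry_out([
  [[0,0,0,0.5,0.4,-1.5,8],[0,0,0,0,0,-1.5,8],[0,0,0,0,0,0,8],[0,0,0,0,0,0,8]],
])

```text
time: 6.9
eef_pos: [0.5979, 0.103, 0.1139]
ee_rot: [-0.0, 0.997, -0.076, 0.0]
wrist_force: [6.0, -1.8, -7.9]
opening: 0.0137
```

```bash
python3 -c "
from station import *
s=get_state();print({k:s[k].round(4) if hasattr(s[k],'round') else s[k] for k in s})"
```

```text
{'time': 6.9, 'joint_pos': array([-1.6400e-02,  2.5960e-01,  1.7454e+00,  9.0000e-04,  1.1359e+00,
        1.7054e+00]), 'joint_vel': array([-0.0014,  0.0006, -0.0001, -0.0011, -0.0001,  0.0007]), 'tau': array([ 1.67300e+00, -4.31948e+01, -2.89403e+01,  4.18700e-01,
        1.82100e+00, -1.90000e-03]), 'eef_pos': array([0.5979, 0.103 , 0.1139]), 'ee_rot': array([-5.000e-04,  9.971e-01, -7.560e-02,  3.000e-04]), 'wrist_force': array([ 6.0325, -1.7601, -7.9345]), 'ft_torque': array([-0.2965, -1.3391,  0.0177]), 'opening': 0.013692613419935776}
```

Call:
carry_out([
  [[0,0,-0.1,0,0,0,8],[0,0,-0.1,0,0,0,8],[0,0,-0.1,0,0,0,8],[0,0,0,0,0,0,8],[0,0,0,0,0,0,8]],
])

```text
time: 7.52
eef_pos: [0.5979, 0.1031, 0.1138]
ee_rot: [-0.001, 0.997, 0.074, 0.0]
wrist_force: [6.6, -1.0, -8.4]
opening: 0.0137
```

```bash
cat > st.py <<'E'
from station import *
import numpy as np
s=get_state(); w,x,y,z=s["ee_rot"]; th=2*np.arctan2(y,x)
print("pos",s["eef_pos"].round(4),"turn",round(th+.151,4),"F",s["wrist_force"].round(2),"M",s["ft_torque"].round(3),"op",round(s["opening"],4),"tilt",np.round([w,z],4))
E
python3 st.py
```

```text
pos [0.5979 0.1031 0.1138] turn 0.2996 F [ 6.62 -0.96 -8.39] M [-0.208 -1.368  0.016] op 0.0137 tilt [-0.0005  0.0004]
```

Call:
carry_out([
  [[0,0,-0.1,0,0,0,8],[0,0,-0.1,0,0,0,8],[0,0,0,0.9,0.4,0,8],[0,0,0,0,0,0,8],[0,0,0,0,0,0,8]],
])

```text
time: 8.15
eef_pos: [0.598, 0.1032, 0.1147]
ee_rot: [-0.001, 0.985, 0.173, -0.001]
wrist_force: [2.5, 1.2, -8.5]
opening: 0.014
```

```bash
python3 st.py
```

```text
pos [0.598  0.1032 0.1147] turn 0.4996 F [ 2.5   1.21 -8.49] M [ 0.196 -0.695  0.072] op 0.014 tilt [-0.0007 -0.0009]
```

Call:
carry_out([
  [[0,0,-0.1,0.2,0,0,8],[0,0,-0.08,0,0,0,8],[0,0,0,0,0,1,8],[0,0,0,0,0,0,8],[0,0,0,0,0,0,8]],
])

```text
time: 8.78
eef_pos: [0.5981, 0.1032, 0.1144]
ee_rot: [-0.001, 0.965, 0.261, -0.001]
wrist_force: [-0.8, 2.4, -8.7]
opening: 0.0139
```

Call:
carry_out([
  [[0,0,0,0,0,0.8,8],[0,0,0,0,0,0,8],[0,0,0,0,0,0,8]],
])

```text
time: 9.15
eef_pos: [0.5982, 0.1032, 0.1137]
ee_rot: [-0.001, 0.965, 0.261, -0.001]
wrist_force: [-2.8, 5.1, -8.6]
opening: 0.0138
```

Call:
carry_out([
  [[0,0,0,0,0,0.6,8],[0,0,0,0,0,0,8],[0,0,0,0,0,0,8]],
])

```text
time: 9.52
eef_pos: [0.5981, 0.1032, 0.1131]
ee_rot: [-0.001, 0.965, 0.261, -0.001]
wrist_force: [-3.2, 4.9, -8.3]
opening: 0.0135
```

Call:
carry_out([
  [[0,0,0,0,-0.7,0.5,8],[0,0,0,0,0,0,8],[0,0,0,0,0,0,8]],
])

```text
time: 9.9
eef_pos: [0.5981, 0.1033, 0.1127]
ee_rot: [-0.0, 0.965, 0.261, -0.001]
wrist_force: [-4.6, 2.7, -7.9]
opening: 0.0136
```

Call:
carry_out([
  [[0,0,0,0,0,0.5,8],[0,0,0,0,0,0,8],[0,0,0,0,0,0,8]],
])

```text
time: 10.28
eef_pos: [0.5982, 0.1033, 0.1124]
ee_rot: [-0.0, 0.965, 0.261, -0.001]
wrist_force: [-4.3, 2.6, -7.0]
opening: 0.0136
```

Call:
carry_out([
  [[0,0,0,0,0,0.4,8],[0,0,0,0,0,0,8],[0,0,0,0,0,0,8]],
])

```text
time: 10.65
eef_pos: [0.5982, 0.1033, 0.1123]
ee_rot: [-0.0, 0.965, 0.261, -0.001]
wrist_force: [-6.2, 2.3, -5.7]
opening: 0.0138
```

Call:
carry_out([
  [[0,0,0,-0.6,-0.1,0.4,8],[0,0,0,0,0,0,8],[0,0,0,0,0,0,8]],
])

```text
time: 11.02
eef_pos: [0.5981, 0.1033, 0.1123]
ee_rot: [-0.0, 0.965, 0.261, -0.0]
wrist_force: [-5.7, 3.1, -5.4]
opening: 0.0137
```

Call:
carry_out([
  [[0,0,-0.02,0,0,0,8],[0,0,-0.02,0,0,0,8],[0,0,0,0,0,0,8]],
])

```text
time: 11.4
eef_pos: [0.5981, 0.1033, 0.1123]
ee_rot: [-0.0, 0.96, 0.281, -0.0]
wrist_force: [-4.4, 3.7, -4.6]
opening: 0.0136
```

```bash
python3 st.py
```

```text
pos [0.5981 0.1033 0.1123] turn 0.7199 F [-4.36  3.7  -4.61] M [0.772 1.017 0.02 ] op 0.0136 tilt [-0.0003 -0.0001]
```

Call:
carry_out([
  [[0,0,-0.02,-0.2,-0.4,0,8],[0,0,-0.02,0,0,0,8],[0,0,0,0,0,0,8]],
])

```text
time: 11.78
eef_pos: [0.5981, 0.1033, 0.1123]
ee_rot: [0.0, 0.954, 0.3, 0.0]
wrist_force: [-4.2, 3.1, -4.1]
opening: 0.0137
```

Call:
carry_out([
  [[0,0,-0.02,0,0,0,8],[0,0,-0.02,0,0,0,8],[0,0,0,0,0,0,8]],
])

```text
time: 12.15
eef_pos: [0.5981, 0.1033, 0.112]
ee_rot: [0.0, 0.948, 0.319, 0.0]
wrist_force: [-3.3, 3.7, -4.1]
opening: 0.0136
```

```bash
python3 st.py
```

```text
pos [0.5981 0.1033 0.112 ] turn 0.8002 F [-3.32  3.73 -4.14] M [ 0.627  0.72  -0.033] op 0.0136 tilt [0.0001 0.0003]
```

Call:
carry_out([
  [[0,0,-0.02,0,0,0,8],[0,0,-0.01,0,0,0,8],[0,0,0,0,0,0,8]],
])

```text
time: 12.52
eef_pos: [0.598, 0.1033, 0.1115]
ee_rot: [0.0, 0.943, 0.333, 0.0]
wrist_force: [-1.1, 3.1, -9.2]
opening: 0.014
```

```bash
python3 st.py
```

```text
pos [0.598  0.1033 0.1115] turn 0.8299 F [-1.09  3.14 -9.2 ] M [ 0.744  0.115 -0.026] op 0.014 tilt [0.0001 0.0003]
```

Call:
carry_out([
  [[0,0,-0.015,0,0,0.5,8],[0,0,0,0,0,0.7,8],[0,0,0,0,0,0,8],[0,0,0,0,0,0,8]],
])

```text
time: 13.02
eef_pos: [0.598, 0.1033, 0.1107]
ee_rot: [0.0, 0.94, 0.34, 0.0]
wrist_force: [0.4, 3.3, -7.2]
opening: 0.0138
```

```bash
python3 st.py
```

```text
pos [0.598  0.1033 0.1107] turn 0.8448 F [ 0.36  3.28 -7.24] M [0.712 0.027 0.009] op 0.0138 tilt [0.0001 0.0002]
```

Call:
carry_out([
  [[0,0,0,-0.2,-0.4,1.2,8],[0,0,0,0,0,1.2,8],[0,0,0,0,0,1,8],[0,0,0,0,0,0,8],[0,0,0,0,0,0,8]],
])

```text
time: 13.65
eef_pos: [0.5979, 0.1033, 0.1075]
ee_rot: [0.0, 0.94, 0.34, 0.001]
wrist_force: [1.8, 1.8, -6.9]
opening: 0.0136
```

```bash
python3 st.py
```

```text
pos [0.5979 0.1033 0.1075] turn 0.8448 F [ 1.78  1.76 -6.93] M [ 0.429 -0.435 -0.007] op 0.0136 tilt [0.0003 0.0006]
```

Call:
carry_out([
  [[0,0,0,0,0,0,30],[0,0,0,0,0,0,40],[0,0,0,0,0,-15,40],[0,0,0,0,0,-35,70],[0,0,0,0,0,-50,70],[0,0,0,0,-62,0,70],[0,0,0,0,-62,0,70],[0,0,0,0,0,0,70]],
])

```text
time: 14.65
eef_pos: [0.5164, 0.2012, 0.2088]
ee_rot: [0.0, 0.94, 0.342, 0.001]
wrist_force: [0.2, 0.3, -0.1]
opening: 0.07
```

```bash
python3 st.py; python3 - <<'E'
from h import *
a=get_image("top"); b=get_image("scene"); save(a,"top3.png"); save(b,"scene3.png")
out=[]
for im in(a,b):
    u,v=map(int,proj(im,[.598,.1033,.085])); c=im["color"][v-25:v+25,u-25:u+25,::-1]
    out.append(cv2.resize(c,(400,400),interpolation=cv2.INTER_CUBIC))
cv2.imwrite("pics/k3.png",np.hstack(out))
E
```

```text
pos [0.5164 0.2012 0.2088] turn 0.8495 F [ 0.17  0.34 -0.05] M [-0.027 -0.072  0.017] op 0.07 tilt [0.0001 0.0008]
```

View pics/k3.png

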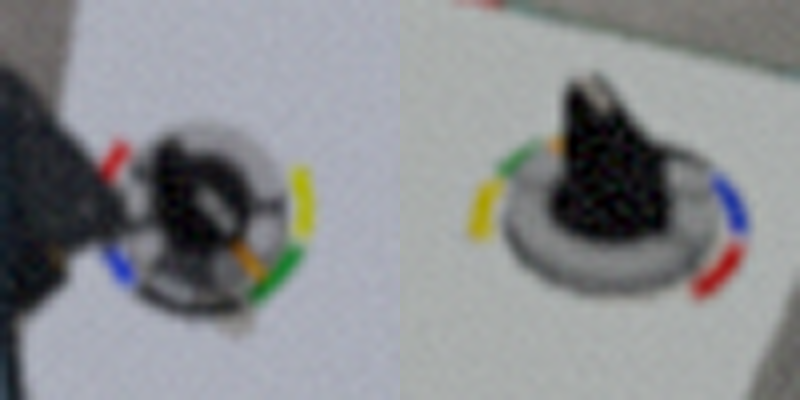

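```bash
python3 - <<'E'
from h import *
im=get_image("scene")
u,v=map(int,proj(im,[.598,.1033,.085])); c=cv2.resize(im["color"][v-25:v+25,u-25:u+25,::-1],(600,600),interpolation=cv2.INTER_CUBIC)
th=.694+.005
for h,col in((.121,(0,255,0)),(.129,(0,0,255))):
    P=[]
    for sx,sy in((1,1),(1,-1),(-1,-1),(-1,1)):
        p=np.array([.598,.1033,h])+.023*sx*np.array([np.cos(th),np.sin(th),0])+.007*sy*np.array([-np.sin(th),np.cos(th),0])
        x,y=proj(im,p); P.append([(x-.5-u+25+.5)*12,(y-.5-v+25+.5)*12])
    cv2.polylines(c,[np.int32(P)],True,col,1)
cv2.imwrite("pics/k4.png",c)
E
```

```text
(no output)
```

View pics/k4.png

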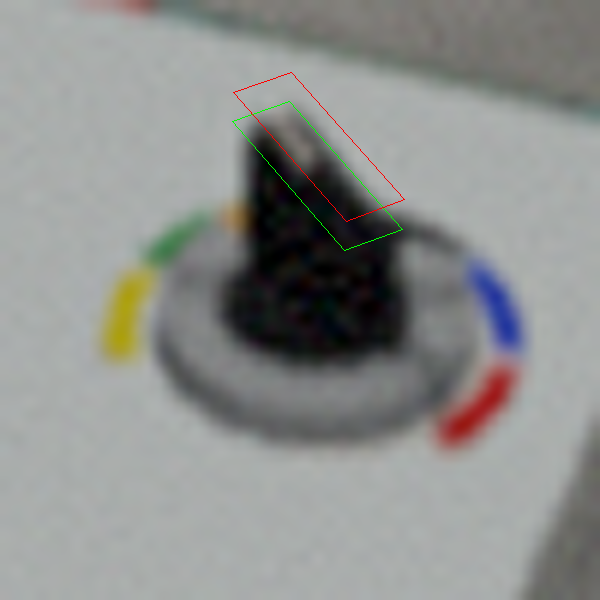

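View pics/top1.png

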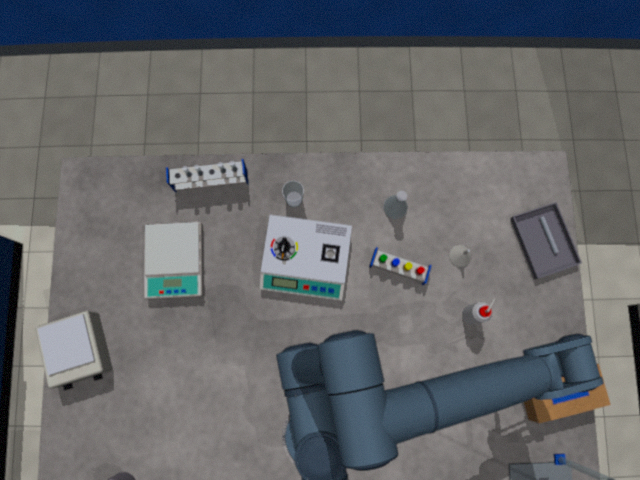

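Call:
carry_out([
  [[0,0,-0.18,0,0,0,60],[0,0,-0.18,0,0,0,60],[0,0,-0.18,0,0,0,60],[0,0,0,-54.2,25.5,0,60],[0,0,0,-54.2,25.5,0,60],[0,0,0,-54.2,25.5,0,60],[0,0,0,-54.2,25.5,0,60],[0,0,0,-54.2,25.5,0,60]],
])

```text
time: 15.8
eef_pos: [0.5492, -0.1029, 0.2077]
ee_rot: [0.0, 0.816, 0.577, 0.0]
wrist_force: [0.2, -0.4, -0.4]
opening: 0.0597
```

Call:
carry_out([
  [[0,0,0,-54.2,25.5,0,50],[0,0,0,-54.2,25.5,20,50],[0,0,0,0,0,40,50],[0,0,0,0,0,20,50],[0,0,0,0,0,0,50],[0,0,0,0,0,0,50]],
])

```text
time: 16.55
eef_pos: [0.562, -0.2178, 0.1289]
ee_rot: [0.001, 0.815, 0.579, 0.0]
wrist_force: [-0.1, 0.2, -0.2]
opening: 0.0499
```

```bash
python3 st.py; python3 - <<'E'
from h import *
im=get_image("scene"); save(im,"scene5.png")
s=get_state(); e=s["eef_pos"]
u,v=map(int,proj(im,[.559,-.2157,.08])); c=cv2.resize(im["color"][v-30:v+30,u-30:u+30,::-1],(600,600),interpolation=cv2.INTER_CUBIC)
for p,col in(([.559,-.2157,.078],(0,0,255)),(e+[0,0,-.014],(0,255,255))):
    x,y=proj(im,p); cv2.circle(c,(int((x-u+30)*10),int((y-v+30)*10)),4,col,-1)
cv2.imwrite("pics/v5.png",c)
E
```

```text
pos [ 0.562  -0.2178  0.1289] turn 1.3854 F [-0.09  0.16 -0.23] M [-0.042 -0.043  0.004] op 0.0499 tilt [0.0011 0.0004]
```

View pics/v5.png

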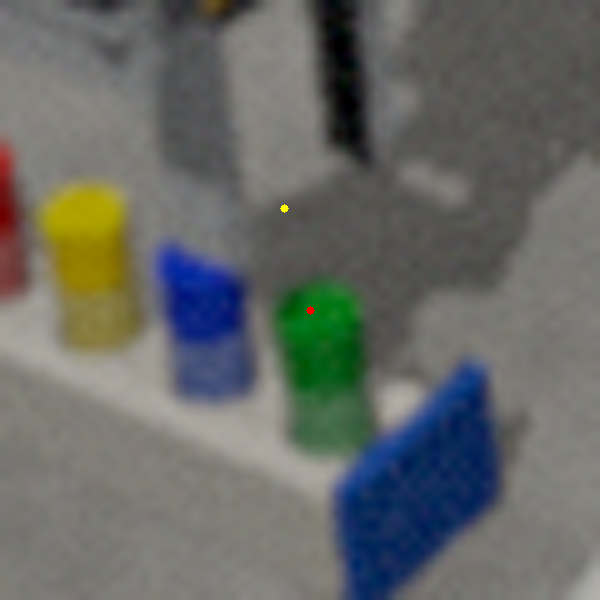

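Call:
carry_out([
  [[0,0,0,2,-3.6,20,50],[0,0,0,0,0,10,50],[0,0,0,0,0,0,50],[0,0,0,0,0,0,50]],
])

```text
time: 17.1
eef_pos: [0.5585, -0.2146, 0.0975]
ee_rot: [0.0, 0.816, 0.579, 0.0]
wrist_force: [0.5, -0.8, 0.3]
opening: 0.0498
```

```bash
python3 st.py
```

```text
pos [ 0.5585 -0.2146  0.0975] turn 1.3848 F [ 0.5  -0.77  0.25] M [-0.048 -0.087 -0.021] op 0.0498 tilt [0.0001 0.    ]
```

Descend 35.5 mm to z≈0.062 and close in stages.

Call:
carry_out([
  [[0,0,0,0,0,15,50],[0,0,0,0,0,12,50],[0,0,0,0,0,8.5,45],[0,0,0,0,0,0,35],[0,0,0,0,0,0,28]],
])

```text
time: 17.73
eef_pos: [0.5585, -0.2147, 0.0621]
ee_rot: [0.0, 0.816, 0.579, 0.0]
wrist_force: [-1.0, -1.1, -0.3]
opening: 0.0291
```

Call:
carry_out([
  [[0,0,0,0,0,0,25],[0,0,0,0,0,0,22],[0,0,0,0,0,0,20],[0,0,0,0,0,0,20]],
])

```text
time: 18.23
eef_pos: [0.5587, -0.2148, 0.0624]
ee_rot: [0.0, 0.816, 0.579, 0.0]
wrist_force: [0.4, 0.1, 2.1]
opening: 0.0244
```

```bash
python3 st.py
```

```text
pos [ 0.5587 -0.2148  0.0624] turn 1.3849 F [0.4  0.11 2.07] M [-0.027 -0.062  0.028] op 0.0244 tilt [0.0005 0.0002]
```

Call:
carry_out([
  [[0,0,0,0,0,-5,20],[0,0,0,0,0,-10,20],[0,0,0,0,0,-20,20],[0,0,0,0,0,-30,20],[0,0,0,0,0,-30,20],[0,0,0,0,0,-15,20],[0,0,0,16,-4,0,20],[0,0,0,33,-8,0,20]],
])

```text
time: 19.23
eef_pos: [0.5624, -0.1634, 0.1707]
ee_rot: [-0.001, 0.816, 0.578, -0.0]
wrist_force: [-0.6, 1.1, 0.2]
opening: 0.0246
```

Call:
carry_out([
  [[0,0,0,33,-8,0,20],[0,0,0,33,-8,0,20],[0,0,0,33,-8,0,20],[0,0,0,17.8,-4.1,0,20],[0,0,0,0,0,10,20],[0,0,0,0,0,0,20],[0,0,0,0,0,0,20]],
])

```text
time: 20.1
eef_pos: [0.5751, -0.0458, 0.1615]
ee_rot: [-0.0, 0.816, 0.578, -0.0]
wrist_force: [-0.4, 0.1, -0.2]
opening: 0.0244
```

```bash
python3 st.py; python3 - <<'E'
from h import *
out=[]
s=get_state(); e=s["eef_pos"]
for n in("scene","top"):
    im=get_image(n); save(im,n+"6.png")
    u,v=map(int,proj(im,[.5755,-.045,.1])); c=cv2.resize(im["color"][v-30:v+30,u-25:u+25,::-1],(400,480),interpolation=cv2.INTER_CUBIC)
    for p,col in((e+[0,0,-.056],(0,0,255)),([.5755,-.045,.075],(0,255,255)),([.5885,-.045,.075],(255,0,255)),([.5755,-.058,.075],(255,0,255))):
        x,y=proj(im,p); cv2.circle(c,(int((x-u+25)*8),int((y-v+30)*8)),3,col,-1)
    out.append(c)
cv2.imwrite("pics/w6.png",np.hstack(out))
E
```

```text
pos [ 0.5751 -0.0458  0.1615] turn 1.3834 F [-0.36  0.13 -0.18] M [-0.016 -0.026  0.018] op 0.0244 tilt [-0.0002 -0.0003]
```

View pics/w6.png

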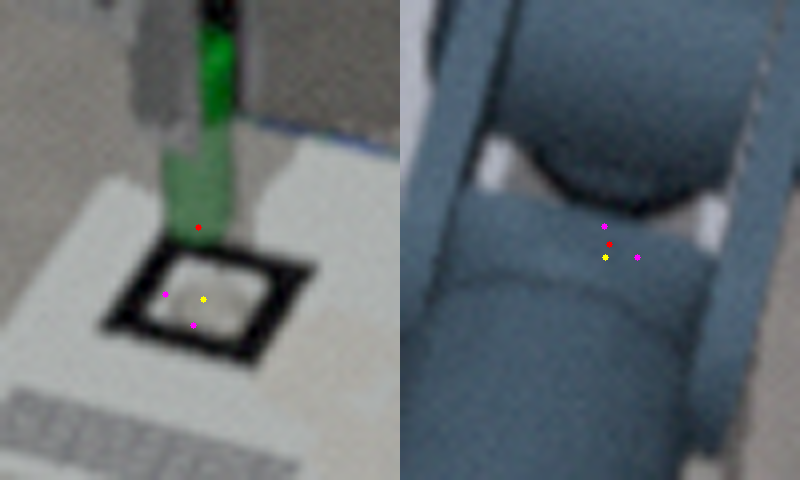

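Call:
carry_out([
  [[0,0,0,1.5,-0.1,10,20],[0,0,0,0,0,10,20],[0,0,0,0,0,7,20],[0,0,0,0,0,0,20],[0,0,0,0,0,0,20]],
])

```text
time: 20.82
eef_pos: [0.5758, -0.0434, 0.135]
ee_rot: [0.0, 0.816, 0.579, 0.0]
wrist_force: [-0.6, -0.8, -1.4]
opening: 0.0242
```

```bash
python3 st.py; python3 - <<'E'
from h import *
im=get_image("scene"); save(im,"scene7.png")
u,v=map(int,proj(im,[.5755,-.045,.1])); c=cv2.resize(im["color"][v-30:v+30,u-30:u+30,::-1],(600,600),interpolation=cv2.INTER_CUBIC)
cv2.imwrite("pics/w7.png",c)
E
```

```text
pos [ 0.5758 -0.0434  0.135 ] turn 1.3849 F [-0.57 -0.79 -1.39] M [ 0.017 -0.051  0.097] op 0.0242 tilt [0.0001 0.0001]
```

View pics/w7.png

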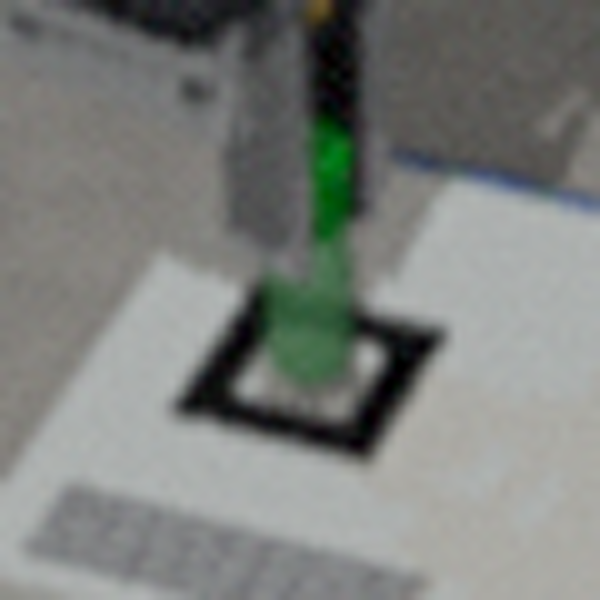

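Call:
carry_out([
  [[0,0,0,0,0,2,20],[0,0,0,0,0,2,20],[0,0,0,0,0,1.5,20],[0,0,0,0,0,1.5,20],[0,0,0,0,0,0,20],[0,0,0,0,0,0,20]],
])

```text
time: 21.62
eef_pos: [0.5757, -0.0434, 0.1279]
ee_rot: [0.0, 0.816, 0.579, 0.0]
wrist_force: [-0.1, -0.2, -1.2]
opening: 0.024
```

```bash
python3 st.py
```

```text
pos [ 0.5757 -0.0434  0.1279] turn 1.3848 F [-0.12 -0.23 -1.21] M [-0.022 -0.015 -0.052] op 0.024 tilt [0. 0.]
```

Call:
carry_out([
  [[0,0,0,0,0,1.5,20],[0,0,0,0,0,1.5,20],[0,0,0,0,0,1.5,20],[0,0,0,0,0,0,20]],
])

```text
time: 22.12
eef_pos: [0.5756, -0.0433, 0.1232]
ee_rot: [-0.0, 0.816, 0.579, -0.0]
wrist_force: [0.0, 0.2, -0.7]
opening: 0.0242
```

```bash
python3 st.py
```

```text
pos [ 0.5756 -0.0433  0.1232] turn 1.3848 F [ 0.04  0.18 -0.73] M [ 0.015 -0.07   0.008] op 0.0242 tilt [-0.0001 -0.0001]
```

Call:
carry_out([
  [[0,0,0,0,0,2,20],[0,0,0,0,0,2,20],[0,0,0,0,0,2,20],[0,0,0,0,0,2,20],[0,0,0,0,0,0,20]],
])

```text
time: 22.75
eef_pos: [0.5755, -0.0433, 0.1151]
ee_rot: [-0.0, 0.816, 0.579, -0.0]
wrist_force: [-0.0, -0.0, -1.0]
opening: 0.0247
```

Call:
carry_out([
  [[0,0,0,0,0,2,20],[0,0,0,0,0,2,20],[0,0,0,0,0,2,20],[0,0,0,0,0,0,20]],
])

```text
time: 23.25
eef_pos: [0.5755, -0.0433, 0.1091]
ee_rot: [-0.0, 0.816, 0.579, -0.0]
wrist_force: [-0.2, 0.1, 0.2]
opening: 0.0246
```

```bash
python3 st.py
```

```text
pos [ 0.5755 -0.0433  0.1091] turn 1.3848 F [-0.2   0.07  0.23] M [-0.071 -0.079 -0.044] op 0.0246 tilt [-0.0002 -0.0001]
```

Call:
carry_out([
  [[0,0,0,0,0,2,20],[0,0,0,0,0,2,20],[0,0,0,0,0,2,20],[0,0,0,0,0,2,20],[0,0,0,0,0,1.5,20],[0,0,0,0,0,0,20]],
])

```text
time: 24.0
eef_pos: [0.5756, -0.0433, 0.0997]
ee_rot: [-0.0, 0.816, 0.579, -0.0]
wrist_force: [0.7, -0.0, -0.3]
opening: 0.0243
```

Call:
carry_out([
  [[0,0,0,0,0,0.7,20],[0,0,0,0,0,0.7,20],[0,0,0,0,0,0,20],[0,0,0,0,0,0,20]],
])

```text
time: 24.5
eef_pos: [0.5757, -0.0434, 0.0985]
ee_rot: [0.0, 0.816, 0.579, 0.0]
wrist_force: [0.4, 0.1, 0.1]
opening: 0.0244
```

```bash
python3 st.py
```

```text
pos [ 0.5757 -0.0434  0.0985] turn 1.3848 F [0.42 0.13 0.11] M [-0.025 -0.051  0.091] op 0.0244 tilt [0. 0.]
```

Call:
carry_out([
  [[0,0,0,0,0,0.5,20],[0,0,0,0,0,0.4,20],[0,0,0,0,0,0,20],[0,0,0,0,0,0,20]],
])

```text
time: 25.0
eef_pos: [0.5757, -0.0434, 0.0976]
ee_rot: [0.0, 0.816, 0.578, 0.0]
wrist_force: [0.1, -0.3, -0.1]
opening: 0.0246
```

Call:
carry_out([
  [[0,0,0,0,0,0.5,20],[0,0,0,0,0,0,20],[0,0,0,0,0,0,20]],
])

```text
time: 25.38
eef_pos: [0.5759, -0.0434, 0.0974]
ee_rot: [0.0, 0.816, 0.579, 0.0]
wrist_force: [-1.3, 0.0, 2.3]
opening: 0.0243
```

Floor contact at the predicted height. Release and retreat.

Call:
carry_out([
  [[0,0,0,0,0,0,30],[0,0,0,0,0,0,45],[0,0,0,0,0,0,55],[0,0,0,0,0,-10,55],[0,0,0,0,0,-30,55],[0,0,0,0,0,-50,55],[0,0,0,-40,-40,-20,70],[0,0,0,-40,-40,0,94]],
])

```text
time: 26.38
eef_pos: [0.4742, -0.0934, 0.2103]
ee_rot: [0.003, 0.815, 0.579, 0.001]
wrist_force: [-0.0, 0.1, -0.1]
opening: 0.0716
```

Call:
carry_out([
  [[0,0,0,-40,-40,0,94],[0,0,0,-40,-40,0,94],[0,0,0,-40,-40,0,94],[0,0,0,0,0,0,94],[0,0,0,0,0,0,94]],
])

```text
time: 27.0
eef_pos: [0.3213, -0.1661, 0.2078]
ee_rot: [0.001, 0.816, 0.578, 0.0]
wrist_force: [-0.7, -0.7, -0.1]
opening: 0.0939
```

```bash
python3 st.py; python3 - <<'E'
from h import *
out=[]
for n in("scene","top"):
    im=get_image(n); save(im,n+"8.png")
    u,v=map(int,proj(im,[.5755,0,.09])); c=cv2.resize(im["color"][v-45:v+45,u-60:u+60,::-1],(600,450),interpolation=cv2.INTER_CUBIC)
    for p,col in(([.5755,-.045,.113],(0,0,255)),):
        x,y=proj(im,p); cv2.circle(c,(int((x-u+60)*5),int((y-v+45)*5)),2,col,-1)
    out.append(c)
cv2.imwrite("pics/f8.png",cv2.resize(np.hstack(out),(800,300)))
cv2.imwrite("pics/f8.png",np.vstack([cv2.resize(o,(400,300)) for o in out]))
E
```

```text
pos [ 0.3213 -0.1661  0.2078] turn 1.3844 F [-0.73 -0.65 -0.09] M [-0.034 -0.043  0.013] op 0.0939 tilt [0.0008 0.0003]
```

View pics/f8.png

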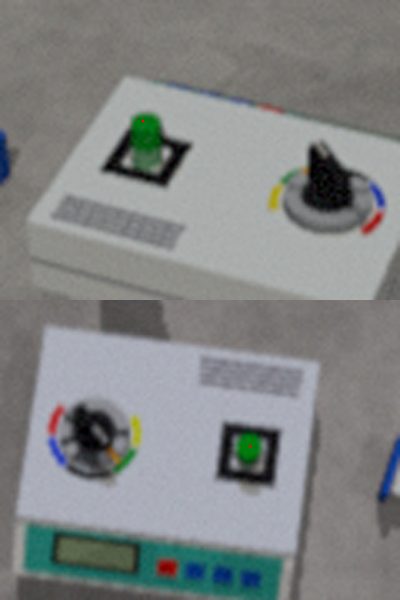

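Both pictures show the vial standing upright in the well, with its top at the predicted height (red dot on the cap top). The knob is down and the key lies in the green band.

```bash
python3 -c "
from station import *
print(sign_off())"
```

```text
the job is handed in; nothing more can be done
None
```

The photometer is set up for the green-filter check, and I handed the job in at about 27 s of the 67 s allowed.

- **Selector:** I lifted the knob about 10 mm, below the 13 mm stop, and turned it to about 0.68 rad. I then let the key rest on the teeth with only a few newtons of load. I slid it round until the downward pull jumped to 9 N at about 0.83 rad, which was the notch. I moved on to 0.845 rad, lowered the knob to about 3 mm of lift with almost no twisting moment, and opened the gripper. A picture afterwards matched the knob fully down with the key inside the green band.
- **Vial:** I gripped the green vial by its cap across the row and lowered it into the well. It met no noticeable resistance until it touched the floor at the predicted height (TCP z 0.0974 m, 2.3 N). I then released it and backed away. The last pictures show it upright in the well with its cap at the expected height.

No check failed. While lifting and turning the knob there were side forces of up to about 6 N, which I reduced by shifting the gripper by up to about 1 mm. They stayed far below the limits. I didn't check the other vials or the bystanders in a final picture. The arm's path kept clear of them, and the wrist force gave no sign of contact.

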